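# Check a wheel stud with the thread ring gauge and sort its carton

### The arm

A 6-joint arm with a two-finger parallel gripper is mounted at the origin on the work surface. World frame = base frame: x ahead of the robot, y to its left, z up, the work surface at z = 0. Lengths are in m, angles in rad, forces in N, time in s.
With the tool pointing down it reaches from about 0.4 to 0.925 m from the base axis. Payload 3.4 kg.
Tool frame: the origin (TCP) lies on the centre line of the jaws, within the pads' length; the fingertips stand 17 mm ahead of it and the grasp point (between the pads) lies 2 mm behind it; z points along the fingers, y is the line along which they close (so a half turn about z gives the same grasp; the last joint's range is limited). The gripper opens to 85 mm and grips with 20 to 120 N. Pads are 22 mm wide; open, the fingers measure 114 mm over their backs; the gripper's body (76 mm by 85 mm) begins 54 mm behind the grasp point. The pads swing forward as they close: fully open they stand 13 mm farther back than shut.
Start: joints at [-1.244, 0.307, 1.506, -0, 1.328, -0.073], TCP at [0.224, -0.529, 0.248] pointing down, gripper open.
Joint ranges: [-3.12, 3.12], [-1.05, 2.28], [0.14, 2.33], [-1.42, 4.57], [0.1, 2.73], [-2.68, 2.68]. Speed limits (rad/s): [2.57, 2.57, 3.14, 3.14, 3.14, 3.14].

### API

Orientations are given as a 3x3 rotation matrix whose columns are the frame's x, y, z axes.
In Python, from workcell import manip, snapshot, calibration gives the robot as it stands.
- The arm moves only by the tool arm_command, never from a script. Its argument "series" is a list of rows, each a list of 2 entries, a list of its own where there are three numbers: the shift along the tool's x, y, z in mm, then the turn about the tool's z in rad. In form: [[[dx, dy, dz], roll], ...]. A call has 1 to 12 rows; each row is the pose to reach, as a shift and turn from the pose commanded when the call began, along the tool's axes at that moment; what a row does not reach only later rows make up. A row lasts 1/8 s, in which the tool goes at most 62.5 mm and 10.7 degrees, less where a joint would pass 70% of its speed; a pose out of reach is approached as far as the arm can. A call with a gripper value outside its range is refused whole. "hand" is the opening, from 0 (shut) to 1 (fully open), set as the call begins (left out, the last holds). The fingers move at their own pace and stop on an object; "squeeze" is the grip in N (left out, the last holds). Time passes only in rows, so rows that repeat a pose let the fingers close. It gives the time, the measured TCP pose, the force, the opening and the grip force at its end, in the units of the state.
- manip.sense(): the state, without advancing time (a new reading comes with each control period).
- snapshot(name): name is "scene" or "top"; returns (picture, depth): 384x512x3 uint8, blue, green, red; 384x512 float32, m along the optical axis (not along the pixel's ray), 0 where there is no reading.
- calibration(name): a dict with "fx", "fy", "cx", "cy" (pixels), "k1" (the pictures are not rectified: a ray, as slopes to the right and down, at radius r is drawn at 1 + k1 r^2 times it, then the intrinsics apply), "R" (3x3) and "t" (3): a world point X has camera coordinates R X + t. Camera axes: x right, y down, z forward; pixel columns grow to the right and rows downward; lengths in m; the calibration is good to about 2 mm. A picture is of the moment at which its call begins. calibration takes no time and is no camera call.
- manip.finish_job(): hands the job in; it is judged then, once.
The state is a dict: "clock": time; "joints": joint angles; "qd": joint speeds; "tau": joint torques, N m; "eef_pos": TCP position; "orientation": TCP orientation; "contact_force": force on the tool from outside, world axes, zero at the start; "moment": the same for the moment, N m; "finger_gap": finger opening in m; "grasp_force": force on a finger pad.
Only numpy, scipy, OpenCV 4.12 (cv2) and the standard library are available. Lean on these libraries where they do the work, as an engineer would, in place of code of your own. Each camera call takes 0.05 s, during which the arm holds its last target. There are 200 camera calls.

### The job

Screw the ring gauge down the stud, clockwise seen from above, until it goes tight: bring the holder's pointer into the green band but never into the red, and count how far the gauge turned. Then leave the gauge tight on the stud and set the little cardboard carton gently down flat inside a tray: the green tray if the gauge took a full turn or more to go tight, the red tray if it took less. Do not disturb the oil bottle, the blue box or the bearing.

Things in the scene. Friction and masses are not known exactly. Their poses are not given: they have to be found in the camera images.
- holder: Fixed stud holder: blue base 110 x 100 x 30 mm, a neck, and a white dial disc 110 mm across, face 60 mm above the counter. Origin: centre of its underside; its z axis is the axis of stud and gauge. The dial's zero is holder +x; clockwise from there (seen from above) a green band runs from 0.15 to 0.42 rad and a red band from 0.50 rad on.
- stud: Upright 20 mm steel stud, top at 135 mm, in a dark sprung chuck (44 mm across, 62 to 81 mm high) with a black pointer, 58 mm, along the stud's x axis. Origin as the holder's. Twisted, it gives by 1 rad per 1.5 N m and springs back to zero when let go; the pointer's clockwise angle from holder +x shows the torque: green 0.23 to 0.63 N m, red (overtightened) from 0.75 N m.
- gauge: Ring gauge: dark knurled steel ring, 52 mm across, 20 mm high, started on the stud; yellow mark on top and rim at its own x axis. Origin at its centre. Turns freely (0.03 N m), feeds down 2.5 mm per clockwise turn until tight, then twists the stud with it. Where it goes tight is not known: 0.7 to 1.2 turns clockwise from its start. Let go, it stays where it is.
- gauge_mid (a point): Centre of the ring gauge, on the stud's axis, at first 113 to 115 mm above the counter: the height to grip it at; the fingers have the rim free all round, nothing wider than the ring lies within 40 mm below it.
- carton: Small brown cardboard carton full of studs, 75 (x) x 46 (y) x 42 (z) mm, 0.25 to 0.5 kg, orange tape along its top. Origin at the centre of its underside, z up. Grip it across its 46 mm width.
- tray_green: Green plastic open tray fixed to the counter, 190 (x) x 150 (y) x 40 mm high, walls and floor 5 mm. Origin at the centre of its underside.
- tray_red: Red plastic open tray, same size as the green one, fixed. Origin at the centre of its underside.
- oil: Yellow oil bottle with red cap, 44 mm in diameter, 110 mm high, a bystander. Origin at the centre of its underside.
- blue_box: Blue box 60 x 90 x 50 mm with a white band, a bystander. Origin at the centre of its underside.
- bearing: Steel bearing lying flat, 60 mm in diameter, 18 mm high, orange seal, a bystander. Origin at the centre of its underside.
Not all that is in view belongs to the job. What is shaped like the carton but black, pink or turquoise is not meant.

How it is judged:
On the way, in this order (a step that is already met when the one before it is completed fails the run):
1. the gauge is down at the end of its thread and holds the pointer in the green band (z of gauge_mid in the frame of holder below 0.11183 m and angle between the x axis of stud and the x axis of holder, either way round above 0.15 rad), for 0.15 s.
2. after that, the carton stands flat in the tray that belongs to the counted turns (((distance of gauge_mid from where it was at the start of the episode above 0.00238 m and (x of carton in the frame of tray_green between -0.07 and 0.07 m and y of carton in the frame of tray_green between -0.052 and 0.052 m and z of carton in the frame of tray_green below 0.01 m and angle between carton's own z axis and vertical below 0.15 rad)) or (distance of gauge_mid from where it was at the start of the episode below 0.00262 m and (x of carton in the frame of tray_red between -0.07 and 0.07 m and y of carton in the frame of tray_red between -0.052 and 0.052 m and z of carton in the frame of tray_red below 0.01 m and angle between carton's own z axis and vertical below 0.15 rad)))), for 0.2 s.
At the end, for the whole second after the job is handed in: The gauge is still at the end of its thread (within 0.1 turn), let go, pointer within 0.1 rad of zero; the carton rests flat on the floor of the green tray if the gauge turned a full turn or more, of the red tray if less (from 0.95 to 1.05 turns either will do) (((distance of gauge_mid from where it was at the start of the episode above 0.00238 m and (x of carton in the frame of tray_green between -0.07 and 0.07 m and y of carton in the frame of tray_green between -0.052 and 0.052 m and z of carton in the frame of tray_green below 0.01 m and angle between carton's own z axis and vertical below 0.15 rad)) or (distance of gauge_mid from where it was at the start of the episode below 0.00262 m and (x of carton in the frame of tray_red between -0.07 and 0.07 m and y of carton in the frame of tray_red between -0.052 and 0.052 m and z of carton in the frame of tray_red below 0.01 m and angle between carton's own z axis and vertical below 0.15 rad))) and z of gauge_mid in the frame of holder below 0.11183 m and angle between the x axis of stud and the x axis of holder, either way round below 0.1 rad and linear speed of carton below 0.02 m/s and angular speed of gauge below 0.1 rad/s); the robot touches nothing.
It fails at once if the pointer goes into the red: the gauge is overtightened (stud twisted more than 0.5 rad) (angle between the x axis of stud and the x axis of holder, either way round above 0.5 rad).
It fails at once if the carton is dropped or rammed into a tray (more than 60 N) (contact force between carton and tray_green above 60 N or contact force between carton and tray_red above 60 N).
It fails at once if the oil bottle is moved more than 25 mm or tipped over (distance of oil from where it was at the start of the episode above 0.025 m or angle between oil's own z axis and vertical above 0.5 rad).
It fails at once if the blue box is moved more than 25 mm (distance of blue_box from where it was at the start of the episode above 0.025 m).
It fails at once if the bearing is moved more than 25 mm (distance of bearing from where it was at the start of the episode above 0.025 m).
It also fails if it takes over 72 s, if anything falls off the work surface, if the arm or the gripper's body presses on something with over 40 N, if the wrist force passes 120 N, or if a joint passes its speed limit or range.

## Working session

There is one attempt and no reset: what is moved stays moved. The work goes in short steps, Python scripts to look and compute and a tool call to move; the robot and the scene stay as the last step left them, time stands still between calls to the robot, and variables do not carry over. Pictures are saved under pics/ and viewed, at most 10 in all, crops included, and the job is handed in when it is done.

Besides the shell and the picture viewer there is one more tool, called after ">>>" by a JSON object that holds its "name" and its "arguments", one argument or row to a line. arm_command: Moves the arm, as the interface text tells. Its arguments: {"type":"object","properties":{"series":{"type":"array"},"hand":{"type":"number"},"squeeze":{"type":"number"}},"required":["series"]}

```bash
ls; mkdir -p pics
python3 - <<'E'
from workcell import manip,snapshot,calibration
import cv2,numpy as np
for n in("scene","top"):
    p,d=snapshot(n);cv2.imwrite(f"pics/{n}0.png",p);np.savez(f"{n}0.npz",p=p,d=d)
    c=calibration(n);print(n,{k:np.round(v,4).tolist() for k,v in c.items()})
s=manip.sense();print(s)
E
```

```text
pics
scene {'fx': 414.3139, 'fy': 414.3139, 'cx': 260.7271, 'cy': 187.4781, 'k1': -0.0705, 'R': [[0.0631, 0.9977, 0.0241], [0.5295, -0.013, -0.8482], [-0.846, 0.0663, -0.5291]], 't': [-0.06, -0.2474, 1.5335]}
top {'fx': 360.7699, 'fy': 360.7699, 'cx': 256.0794, 'cy': 187.6941, 'k1': -0.1058, 'R': [[-0.0069, -0.9999, -0.0127], [-0.998, 0.0077, -0.0627], [0.0628, 0.0122, -0.998]], 't': [0.0081, 0.6205, 0.823]}
{'clock': 0.1, 'joints': array([-1.24348330e+00,  3.07483086e-01,  1.50753428e+00, -4.35424849e-06,
        1.32843788e+00, -7.34841322e-02]), 'qd': array([ 0.00088902, -0.00200355, -0.00263241, -0.00040844,  0.00015276,
        0.00124563]), 'tau': array([ 4.04024840e-04, -4.58528030e+01, -2.52608246e+01, -1.12235759e-05,
        5.71701676e-03, -2.93853236e-05]), 'eef_pos': array([ 0.22412732, -0.52886432,  0.247485  ]), 'orientation': array([[ 9.20749904e-01,  3.90152856e-01, -6.02822914e-04],
       [ 3.90153300e-01, -9.20748227e-01,  1.76233919e-03],
       [ 1.32533541e-04, -1.85786699e-03, -9.99998265e-01]]), 'contact_force': array([ 0.64400227, -0.40362603, -1.08726142]), 'moment': array([-0.00362633, -0.04198116, -0.03236122]), 'grasp_force': 0.0, 'finger_gap': 0.08564161398034607}
```

View pics/scene0.png

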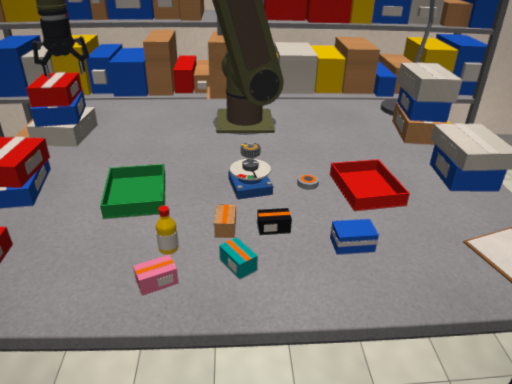

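View pics/top0.png

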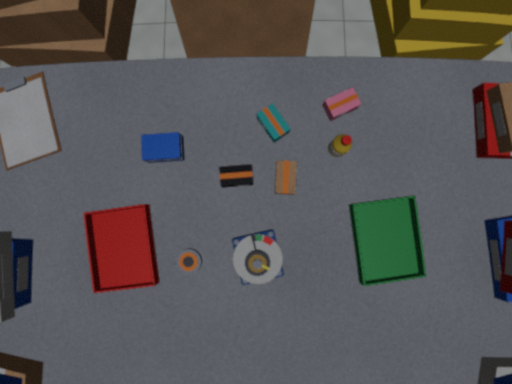

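The scene view shows the holder at (250,175), the brown carton at (226,220) and the oil bottle at (167,230). The top view shows the holder and gauge at (258,262), and the red and green trays at (121,248) and (387,240).

Could be taken for the carton, top view pixels: brown (286,178), black (236,176), turquoise (273,122), pink (342,103). The brown one with orange tape matches the description.

```bash
cat > h.py <<'E'
import numpy as np,cv2
from workcell import manip,snapshot,calibration
def cal(n):
    c=calibration(n);return c,np.array(c["R"]),np.array(c["t"])
def rays(n,uv):
    c,R,t=cal(n);uv=np.atleast_2d(np.asarray(uv,float))
    K=np.array([[c["fx"],0,c["cx"]],[0,c["fy"],c["cy"]],[0,0,1]])
    s=cv2.undistortPoints(uv.reshape(-1,1,2),K,np.array([c["k1"],0,0,0,0.])).reshape(-1,2)
    return -R.T@t,np.c_[s,np.ones(len(s))],R,t
def plane(n,uv,z):
    o,s,R,t=rays(n,uv);d=s@R;return o+d*((z-o[2])/d[:,2])[:,None]
def cloud(n,d,uv):
    o,s,R,t=rays(n,uv);uv=np.atleast_2d(uv).astype(int);return o+(s*d[uv[:,1],uv[:,0]][:,None])@R
def tri(uv1,uv2):
    A=[];b=[]
    for n,uv in(("scene",uv1),("top",uv2)):
        o,s,R,t=rays(n,uv);d=(s@R)[0];d/=np.linalg.norm(d);P=np.eye(3)-np.outer(d,d);A.append(P);b.append(P@o)
    return np.linalg.lstsq(np.vstack(A),np.hstack(b),rcond=None)[0]
def blob(m,box):
    x0,y0,x1,y1=box;k=np.zeros(m.shape,np.uint8);k[y0:y1,x0:x1]=m[y0:y1,x0:x1];
    n,l,s,c=cv2.connectedComponentsWithStats(k);i=1+np.argmax(s[1:,4]);v,u=np.nonzero(l==i);return np.c_[u,v]
E
python3 - <<'E'
from h import *
T=np.load("top0.npz");S=np.load("scene0.npz")
def hsv(p):return cv2.cvtColor(p,cv2.COLOR_BGR2HSV)
ht,hs=hsv(T["p"]),hsv(S["p"])
def rng(h,a,b):return cv2.inRange(h,np.array(a),np.array(b))
for nm,a,b,bt,bs,zz in(("green",(50,120,40),(75,255,255),(340,185,435,295),(95,155,175,220),.04),("red",(0,150,60),(6,255,255),(75,195,170,300),(325,150,415,215),.04)):
    u=blob(rng(ht,a,b),bt);c=cv2.minAreaRect(u.astype(np.float32));box=cv2.boxPoints(c);P=plane("top",box,zz)
    print(nm,"top rim",P.mean(0).round(4),np.linalg.norm(np.diff(P,axis=0),axis=1).round(3),np.degrees(np.arctan2(*(P[1]-P[0])[1::-1])).round(1))
    q=cloud("top",T["d"],u);print(" z pct",np.percentile(q[:,2],[5,50,95,99]).round(4))
# carton: brown+tape
for n,h,box,d in(("top",ht,(268,155,304,200),T["d"]),("scene",hs,(212,200,240,240),S["d"])):
    u=blob(rng(h,(5,80,80),(20,255,255)),box);q=cloud(n,d,u);m=q[:,2]>.036;z=np.median(q[m,2])
    c=cv2.minAreaRect(q[m,:2].astype(np.float32));bp=cv2.boxPoints(c)
    print("carton",n,len(u),"z",z.round(4),"ctr",np.round(c[0],4),np.round(c[1],4),c[2])
# gauge yellow/dark; holder
for n,h,d in(("top",ht,T["d"]),("scene",hs,S["d"])):
    box=(225,225,295,295) if n=="top" else (225,135,275,200)
    v,u=np.mgrid[box[1]:box[3],box[0]:box[2]];uv=np.c_[u.ravel(),v.ravel()];q=cloud(n,d,uv)
    for lo,hi in((.055,.066),(.115,.13),(.129,.145),(.02,.036)):
        k=q[(q[:,2]>lo)&(q[:,2]<hi)]
        if len(k)>4:
            print(n,lo,len(k),"z",np.median(k[:,2]).round(4),cv2.minEnclosingCircle(k[:,:2].astype(np.float32)),k.mean(0).round(4))
a=cv2.resize(T["p"][220:300,215:300],None,fx=6,fy=6,interpolation=2);b=cv2.resize(S["p"][130:200,220:285],None,fx=4,fy=4,interpolation=2)
im=np.zeros((480,510+264,3),np.uint8);im[:,:510]=a;im[:280,510:770]=b
c=cv2.resize(T["p"][155:200,265:305],None,fx=4,fy=4);im[290:470,510:670]=c
cv2.imwrite("pics/crop1.png",im)
E
```

```text
green top rim [ 0.4963 -0.2994  0.04  ] [0.151 0.189 0.151] -82.9
 z pct [0.0017 0.0045 0.0386 0.0408]
red top rim [0.4814 0.3218 0.04  ] [0.151 0.186 0.15 ] -83.1
 z pct [0.0022 0.0048 0.0392 0.0414]
carton top 630 z 0.0412 ctr [ 0.6193 -0.0556] [0.0584 0.1298] 70.84361267089844
carton scene 657 z 0.041 ctr [ 1.0194 -0.0671] [0.048  0.8251] 89.7376480102539
top 0.055 1357 z 0.0594 ((0.4623197019100189, 0.002116980031132698), 0.056676022708415985) [0.4651 0.0014 0.0595]
top 0.115 459 z 0.1235 ((0.4609074294567108, 0.0009960394818335772), 0.027180427685379982) [0.4617 0.0006 0.1234]
top 0.129 75 z 0.1337 ((0.4609090983867645, 0.0005819273646920919), 0.009621946141123772) [0.4611 0.0007 0.1338]
top 0.02 273 z 0.0293 ((0.46277540922164917, 0.001107321004383266), 0.07144077867269516) [0.4827 0.0014 0.0296]
scene 0.055 536 z 0.0591 ((0.4630132019519806, -0.0011165537871420383), 0.057326871901750565) [ 0.4748 -0.0005  0.0592]
scene 0.115 174 z 0.123 ((0.4631977081298828, 0.00013465092342812568), 0.027491092681884766) [ 0.4716 -0.0008  0.1223]
scene 0.129 26 z 0.1332 ((0.4641400873661041, -0.0008421400561928749), 0.009133628569543362) [ 4.648e-01 -2.000e-04  1.329e-01]
scene 0.02 467 z 0.0285 ((0.46552425622940063, -0.0023519862443208694), 0.07194865494966507) [ 0.4962 -0.0012  0.0282]
```

View pics/crop1.png

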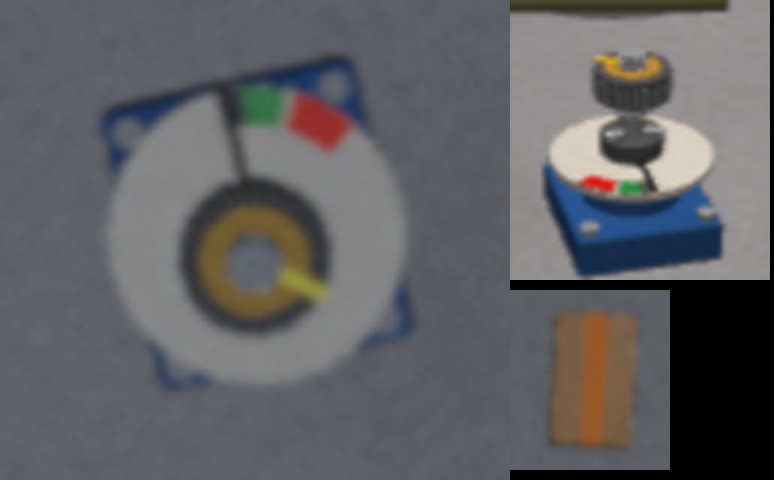

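The crop shows the holder with its pointer at zero, running up-left to about (225,95), the green then red band clockwise from it, and the gauge centred at about (253,263) with its yellow mark at lower right. The carton crop is plain brown with lengthwise orange tape, so it is the right one.

The gauge axis is about (0.462, 0.000), with the ring top at 0.1235, so mid height is 0.1135. I'll move above it and wind the wrist back.

>>> {"name": "arm_command", "arguments": {
  "series": [
    [[43,-39,2],-0.18],
    [[85,-79,4],-0.36],
    [[128,-118,6],-0.54],
    [[170,-158,8],-0.72],
    [[213,-197,10],-0.9],
    [[255,-236,12],-1.08],
    [[298,-276,15],-1.26],
    [[340,-315,20],-1.44],
    [[383,-355,30],-1.62],
    [[426,-394,40],-1.8],
    [[426,-394,50],-1.9],
    [[426,-394,50],-1.9]
  ],
  "hand": 1,
  "squeeze": 60
}}

```text
clock: 1.6
eef_pos: [0.4619, 0.0005, 0.1972]
orientation: [[-0.668, 0.744, -0.003], [0.745, 0.668, 0.0], [0.002, -0.002, -1.0]]
contact_force: [-0.5, 0.1, 0.3]
finger_gap: 0.0853
grasp_force: 0.0
```

>>> {"name": "arm_command", "arguments": {
  "series": [
    [[0,0,0],-0.18],
    [[0,0,0],-0.36],
    [[0,0,0],-0.54],
    [[0,0,0],-0.72],
    [[0,0,0],-0.9],
    [[0,0,0],-1.08],
    [[0,0,0],-1.26],
    [[0,0,0],-1.44],
    [[0,0,0],-1.62],
    [[0,0,0],-1.75],
    [[0,0,0],-1.75]
  ]
}}

```text
clock: 2.98
eef_pos: [0.4626, -0.0014, 0.1986]
orientation: [[-0.618, -0.786, 0.0], [-0.786, 0.618, -0.0], [-0.0, -0.0, -1.0]]
contact_force: [0.1, -0.3, 0.4]
finger_gap: 0.0851
grasp_force: 0.0
```

```bash
cat >> h.py <<'E'
def st():
    s=manip.sense();R=s["orientation"];print("t",round(s["clock"],2),"p",s["eef_pos"].round(4),"x",R[:,0].round(3),"z",R[:,2].round(3),"j",s["joints"].round(2),"F",s["contact_force"].round(1),"M",s["moment"].round(3),"gap",round(s["finger_gap"],4),"g",round(s["grasp_force"],1));return s,R
E
python3 - <<'E'
from h import *
s,R=st();print((R.T@(np.array([.4622,.0001,.1115])-s["eef_pos"])*1000).round(1))
E
```

```text
t 2.98 p [ 0.4626 -0.0014  0.1986] x [-0.618 -0.786 -0.   ] z [ 0. -0. -1.] j [-0.09  0.2   1.8  -0.    1.14 -2.57] F [ 0.1 -0.3  0.4] M [-0.013 -0.036  0.024] gap 0.0851 g 0.0
[-0.9  1.3 87.1]
```

>>> {"name": "arm_command", "arguments": {
  "series": [
    [[-1,1,30],0],
    [[-1,1,60],0],
    [[-1,1,80],0],
    [[-1,1,87],0],
    [[-1,1,87],0],
    [[-1,1,87],0]
  ]
}}

```text
clock: 3.72
eef_pos: [0.4634, 0.0007, 0.1121]
orientation: [[-0.615, -0.788, 0.002], [-0.788, 0.615, -0.0], [-0.001, -0.001, -1.0]]
contact_force: [0.1, 0.4, -1.0]
finger_gap: 0.0853
grasp_force: 0.0
```

>>> {"name": "arm_command", "arguments": {
  "series": [
    [[0,0,0],0],
    [[0,0,0],0],
    [[0,0,0],0],
    [[0,0,0],0],
    [[0,0,0],0],
    [[0,0,0],0],
    [[0,0,0],0],
    [[0,0,0],0]
  ],
  "hand": 0.3,
  "squeeze": 50
}}

```text
clock: 4.72
eef_pos: [0.461, 0.0021, 0.112]
orientation: [[-0.615, -0.789, -0.002], [-0.789, 0.615, 0.002], [-0.0, 0.003, -1.0]]
contact_force: [-3.7, 3.6, 9.4]
finger_gap: 0.0505
grasp_force: 50.2
```

Run:
```python
from h import *
s,R=st();print((R.T@s["contact_force"]).round(1),(R.T@(np.array([.4622,.0001,.1115])-s["eef_pos"])*1000).round(1))
```

```text
t 4.72 p [0.461  0.0021 0.112 ] x [-0.615 -0.789 -0.   ] z [-0.002  0.002 -1.   ] j [-0.09  0.31  1.92  0.    0.91 -2.57] F [-3.7  3.6  9.4] M [ 0.636  0.778 -0.005] gap 0.0505 g 50.2
[-0.6  5.1 -9.4] [ 0.8 -2.1  0.5]
```

>>> {"name": "arm_command", "arguments": {
  "series": [
    [[1,2.5,0],0],
    [[1,2.5,0],0],
    [[1,2.5,0],0]
  ]
}}

```text
clock: 5.1
eef_pos: [0.461, 0.0021, 0.1121]
orientation: [[-0.615, -0.789, 0.002], [-0.789, 0.615, 0.001], [-0.002, -0.001, -1.0]]
contact_force: [0.5, 2.4, 7.0]
finger_gap: 0.0509
grasp_force: 52.2
```

>>> {"name": "arm_command", "arguments": {
  "series": [
    [[0,0,0],0.15],
    [[0,0,0.1],0.3],
    [[0,0,0.2],0.45],
    [[0,0,0.2],0.6],
    [[0,0,0.3],0.75],
    [[0,0,0.4],0.9],
    [[0,0,0.4],1.05],
    [[0,0,0.5],1.2],
    [[0,0,0.5],1.35],
    [[0,0,0.6],1.5],
    [[0,0,0.6],1.5],
    [[0,0,0.6],1.5]
  ]
}}

```text
clock: 6.6
eef_pos: [0.4613, 0.0004, 0.1115]
orientation: [[-0.831, 0.556, 0.003], [0.556, 0.831, -0.002], [-0.003, -0.001, -1.0]]
contact_force: [-0.1, -4.8, 5.8]
finger_gap: 0.0511
grasp_force: 52.2
```

Run:
```python
from h import *
s,R=st();print((R.T@s["contact_force"]).round(1))
p,d=snapshot("scene");q=cv2.resize(p[125:205,215:290],None,fx=6,fy=6,interpolation=2);p2,d2=snapshot("top");cv2.imwrite("pics/g1.png",np.hstack([q,cv2.resize(p2[220:300,230:285],None,fx=6,fy=6,interpolation=2)]))
```

```text
t 6.6 p [4.613e-01 4.000e-04 1.115e-01] x [-0.831  0.556 -0.003] z [ 0.003 -0.002 -1.   ] j [-0.09  0.31  1.92 -0.    0.91 -1.07] F [-0.1 -4.8  5.8] M [-0.386 -0.076 -0.019] gap 0.0511 g 52.2
[-2.6 -4.  -5.8]
```

View pics/g1.png

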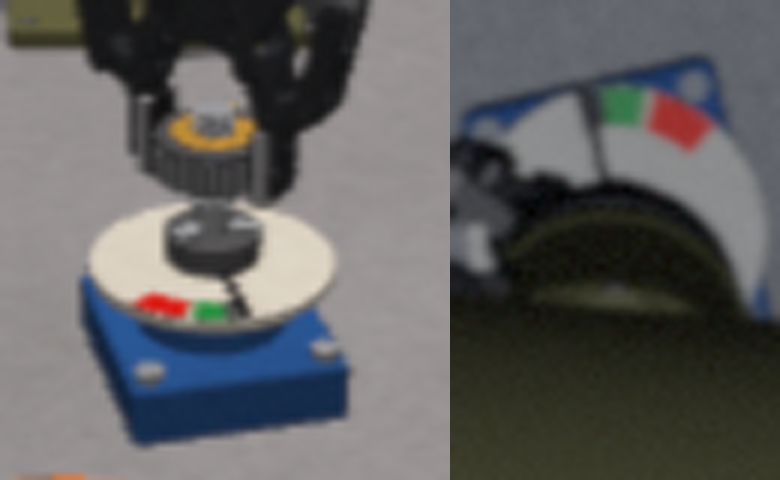

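The pads hold the ring well and the pointer still sits at zero, at (590,120) in the right part. The gauge can't go tight before 4.4 rad, so I'll continue to 4.1.

>>> {"name": "arm_command", "arguments": {
  "series": [
    [[0,0,0],0.15],
    [[0,0,0.1],0.3],
    [[0,0,0.2],0.45],
    [[0,0,0.2],0.6],
    [[0,0,0.3],0.75],
    [[0,0,0.4],0.9],
    [[0,0,0.4],1.05],
    [[0,0,0.5],1.2],
    [[0,0,0.5],1.35],
    [[0,0,0.6],1.5],
    [[0,0,0.6],1.5]
  ]
}}

```text
clock: 8.07
eef_pos: [0.4595, -0.0, 0.1108]
orientation: [[0.497, 0.868, -0.001], [0.868, -0.497, -0.003], [-0.003, 0.001, -1.0]]
contact_force: [-4.0, -5.1, 9.4]
finger_gap: 0.051
grasp_force: 52.7
```

>>> {"name": "arm_command", "arguments": {
  "series": [
    [[0,0,0],0.15],
    [[0,0,0.1],0.3],
    [[0,0,0.2],0.45],
    [[0,0,0.2],0.6],
    [[0,0,0.3],0.75],
    [[0,0,0.4],0.9],
    [[0,0,0.4],1.05],
    [[0,0,0.4],1.1],
    [[0,0,0.4],1.1],
    [[0,0,0.4],1.1]
  ]
}}

```text
clock: 9.32
eef_pos: [0.4589, 0.0012, 0.1104]
orientation: [[0.999, -0.048, -0.002], [-0.048, -0.999, -0.001], [-0.002, 0.001, -1.0]]
contact_force: [-4.2, -1.5, 11.2]
finger_gap: 0.0507
grasp_force: 52.9
```

```bash
cat >> h.py <<'E'
def pointer(n="top",c0=(.4612,.0009)):
    p,d=snapshot(n);c,R,t=cal(n);K=np.array([[c["fx"],0,c["cx"]],[0,c["fy"],c["cy"]],[0,0,1]])
    a=np.radians(np.arange(-60,61,1.));r=np.linspace(.038,.052,15)
    X=np.stack([c0[0]+np.outer(r,np.cos(a)),c0[1]+np.outer(r,np.sin(a)),np.full((15,121),.064)],-1).reshape(-1,3)
    uv=cv2.projectPoints(X,cv2.Rodrigues(R)[0],t,K,np.array([c["k1"],0,0,0,0.]))[0].reshape(15,121,2).astype(np.float32)
    v=cv2.remap(p,uv[...,0],uv[...,1],1).max(2).mean(0);w=np.clip(v.min()+.4*(np.median(v)-v.min())-v,0,None);
    return v.min().round(),np.radians(-60+(w*np.arange(121)).sum()/w.sum()).round(3)  # world yaw
E
python3 - <<'E'
from h import *
s,R=st();print((R.T@s["contact_force"]).round(1),pointer(),pointer("scene"))
E
```

```text
t 9.32 p [0.4589 0.0012 0.1104] x [ 0.999 -0.048 -0.002] z [-0.002 -0.001 -1.   ] j [-0.09  0.31  1.93 -0.    0.91  1.53] F [-4.2 -1.5 11.2] M [-0.373  0.638 -0.003] gap 0.0507 g 52.9
[ -4.2   1.7 -11.2] (np.float64(61.0), np.float64(0.196)) (np.float64(80.0), np.float64(0.169))
```

>>> {"name": "arm_command", "arguments": {
  "series": [
    [[1,0,0],0.1],
    [[1,0,0],0.2],
    [[1,0,0],0.3],
    [[1,0,0],0.3],
    [[1,0,0],0.3]
  ]
}}

```text
clock: 10.05
eef_pos: [0.4589, 0.0015, 0.1103]
orientation: [[0.94, -0.342, -0.004], [-0.342, -0.94, -0.0], [-0.003, 0.002, -1.0]]
contact_force: [-5.7, 0.8, 12.6]
finger_gap: 0.0507
grasp_force: 52.9
```

Run:
```python
from h import *
s,R=st();print((R.T@s["contact_force"]).round(1),pointer(),pointer("scene"))
```

```text
t 10.05 p [0.4589 0.0015 0.1103] x [ 0.94  -0.342 -0.003] z [-0.004 -0.    -1.   ] j [-0.09  0.31  1.93 -0.    0.91  1.83] F [-5.7  0.8 12.6] M [-0.107  0.882  0.037] gap 0.0507 g 52.9
[ -5.7   1.3 -12.6] (np.float64(62.0), np.float64(0.198)) (np.float64(85.0), np.float64(0.185))
```

>>> {"name": "arm_command", "arguments": {
  "series": [
    [[0,0,0.1],0.1],
    [[0,0,0.1],0.2],
    [[0,0,0.1],0.3],
    [[0,0,0.1],0.3],
    [[0,0,0.1],0.3]
  ]
}}

```text
clock: 10.78
eef_pos: [0.4591, 0.0019, 0.1101]
orientation: [[0.797, -0.604, -0.003], [-0.604, -0.797, 0.0], [-0.003, 0.002, -1.0]]
contact_force: [-5.6, 3.1, 11.1]
finger_gap: 0.0508
grasp_force: 52.9
```

Run:
```python
from h import *
s,R=st();print((R.T@s["contact_force"]).round(1),pointer(),pointer("scene"))
```

```text
t 10.78 p [0.4591 0.0019 0.1101] x [ 0.797 -0.604 -0.003] z [-0.003  0.    -1.   ] j [-0.09  0.31  1.93 -0.    0.91  2.13] F [-5.6  3.1 11.1] M [0.149 0.861 0.008] gap 0.0508 g 52.9
[ -6.3   0.9 -11. ] (np.float64(50.0), np.float64(0.645)) (np.float64(83.0), np.float64(0.178))
```

>>> {"name": "arm_command", "arguments": {
  "series": [
    [[0,0,0.1],0.1],
    [[0,0,0.1],0.2],
    [[0,0,0.1],0.3],
    [[0,0,0.1],0.3],
    [[0,0,0.1],0.3]
  ]
}}

```text
clock: 11.5
eef_pos: [0.4594, 0.0021, 0.11]
orientation: [[0.582, -0.813, -0.003], [-0.813, -0.582, 0.001], [-0.002, 0.002, -1.0]]
contact_force: [-4.2, 3.7, 12.2]
finger_gap: 0.0508
grasp_force: 52.8
```

Run:
```python
from h import *
s,R=st();print((R.T@s["contact_force"]).round(1),pointer(),pointer("scene"))
```

```text
t 11.5 p [0.4594 0.0021 0.11  ] x [ 0.582 -0.813 -0.002] z [-0.003  0.001 -1.   ] j [-0.09  0.31  1.92  0.    0.91  2.43] F [-4.2  3.7 12.2] M [0.346 0.8   0.006] gap 0.0508 g 52.8
[ -5.5   1.3 -12.2] (np.float64(47.0), np.float64(0.708)) (np.float64(83.0), np.float64(0.178))
```

>>> {"name": "arm_command", "arguments": {
  "series": [
    [[0,0,0],0],
    [[0,0,0],0],
    [[0,0,0],0],
    [[0,0,0],0],
    [[0,0,0],0]
  ],
  "hand": 1
}}

```text
clock: 12.22
eef_pos: [0.4611, 0.0016, 0.1094]
orientation: [[0.582, -0.813, -0.0], [-0.813, -0.582, -0.0], [-0.0, 0.0, -1.0]]
contact_force: [0.8, 0.6, 1.2]
finger_gap: 0.0856
grasp_force: 0.0
```

>>> {"name": "arm_command", "arguments": {
  "series": [
    [[0,0,-1],-0.18],
    [[0,0,-1],-0.36],
    [[0,0,-1],-0.54],
    [[0,0,-1],-0.72],
    [[0,0,-1],-0.9],
    [[0,0,-1],-1.08],
    [[0,0,-1],-1.26],
    [[0,0,-1],-1.44],
    [[0,0,-1],-1.6],
    [[0,0,-1],-1.6]
  ]
}}

```text
clock: 13.48
eef_pos: [0.4611, 0.0016, 0.1105]
orientation: [[0.797, 0.604, -0.0], [0.604, -0.797, 0.0], [-0.0, -0.0, -1.0]]
contact_force: [0.7, -0.3, 0.2]
finger_gap: 0.0847
grasp_force: 0.0
```

>>> {"name": "arm_command", "arguments": {
  "series": [
    [[0,0,0],-0.18],
    [[0,0,0],-0.36],
    [[0,0,0],-0.54],
    [[0,0,0],-0.72],
    [[0,0,0],-0.9],
    [[0,0,0],-1.08],
    [[0,0,0],-1.26],
    [[0,0,0],-1.44],
    [[0,0,0],-1.6],
    [[0,0,0],-1.6],
    [[0,0,0],-1.6]
  ]
}}

```text
clock: 14.85
eef_pos: [0.4611, 0.0016, 0.1105]
orientation: [[-0.626, 0.78, 0.0], [0.78, 0.626, 0.0], [-0.0, 0.0, -1.0]]
contact_force: [-0.5, 0.4, -0.8]
finger_gap: 0.0853
grasp_force: 0.0
```

Run:
```python
from h import *
s,R=st();print((R.T@(np.array([.4602,.0011,.1110])-s["eef_pos"])*1000).round(1),pointer("scene"))
p,d=snapshot("scene");cv2.imwrite("pics/g2.png",cv2.resize(p[125:205,215:290],None,fx=6,fy=6,interpolation=2))
```

```text
t 14.85 p [0.4611 0.0016 0.1105] x [-0.626  0.78  -0.   ] z [ 0.  0. -1.] j [-0.09  0.31  1.92  0.    0.91 -0.76] F [-0.5  0.4 -0.8] M [ 0.025 -0.005  0.029] gap 0.0853 g 0.0
[ 0.1 -1.  -0.5] (np.float64(85.0), np.float64(0.19))
```

View pics/g2.png

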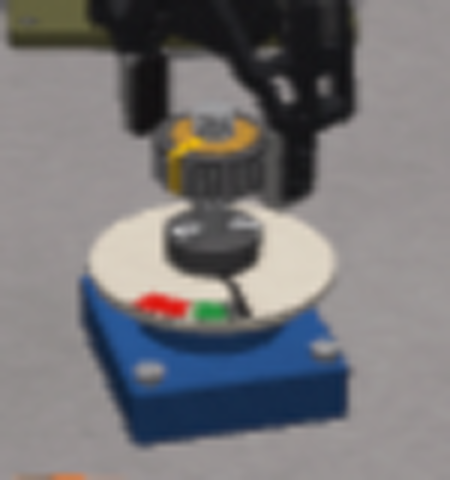

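The yellow mark is now at front left, (180,165), yaw about -43°. That matches 5.0 rad of turning without slip. I'll regrip.

>>> {"name": "arm_command", "arguments": {
  "series": [
    [[0,-1,0],0],
    [[0,-1,0],0],
    [[0,-1,0],0],
    [[0,-1,0],0],
    [[0,-1,0],0],
    [[0,-1,0],0],
    [[0,-1,0],0]
  ],
  "hand": 0.3
}}

```text
clock: 15.82
eef_pos: [0.4602, 0.001, 0.1108]
orientation: [[-0.629, 0.778, 0.0], [0.778, 0.629, -0.0], [-0.0, 0.0, -1.0]]
contact_force: [-2.4, -0.3, 5.1]
finger_gap: 0.0511
grasp_force: 51.4
```

>>> {"name": "arm_command", "arguments": {
  "series": [
    [[0,0,0],0.1],
    [[0,0,0],0.2],
    [[0,0,0.1],0.3],
    [[0,0,0.1],0.3],
    [[0,0,0.1],0.3]
  ]
}}

```text
clock: 16.45
eef_pos: [0.4602, 0.001, 0.1107]
orientation: [[-0.371, 0.929, 0.0], [0.929, 0.371, -0.0], [-0.0, 0.0, -1.0]]
contact_force: [-2.1, -0.7, 4.9]
finger_gap: 0.0506
grasp_force: 51.4
```

Run:
```python
from h import *
s,R=st();print((R.T@s["contact_force"]).round(1),pointer(),pointer("scene"))
```

```text
t 16.45 p [0.4602 0.001  0.1107] x [-0.371  0.929 -0.   ] z [ 0. -0. -1.] j [-0.09  0.31  1.92 -0.    0.91 -0.47] F [-2.1 -0.7  4.9] M [0.072 0.281 0.035] gap 0.0506 g 51.4
[ 0.1 -2.2 -4.9] (np.float64(45.0), np.float64(0.362)) (np.float64(89.0), np.float64(0.172))
```

>>> {"name": "arm_command", "arguments": {
  "series": [
    [[0,0,0],0.1],
    [[0,0,0.1],0.2],
    [[0,0,0.1],0.3],
    [[0,0,0.1],0.3],
    [[0,0,0.1],0.3]
  ]
}}

```text
clock: 17.18
eef_pos: [0.4602, 0.001, 0.1106]
orientation: [[-0.08, 0.997, -0.0], [0.997, 0.08, -0.0], [-0.0, -0.0, -1.0]]
contact_force: [-2.3, 0.2, 5.0]
finger_gap: 0.0504
grasp_force: 51.3
```

Run:
```python
from h import *
s,R=st();print((R.T@s["contact_force"]).round(1),pointer(),pointer("scene"))
```

```text
t 17.18 p [0.4602 0.001  0.1106] x [-0.08   0.997 -0.   ] z [-0. -0. -1.] j [-0.09  0.31  1.92 -0.    0.91 -0.17] F [-2.3  0.2  5. ] M [-0.     0.183  0.01 ] gap 0.0504 g 51.3
[ 0.4 -2.3 -5. ] (np.float64(56.0), np.float64(0.115)) (np.float64(85.0), np.float64(0.176))
```

>>> {"name": "arm_command", "arguments": {
  "series": [
    [[0,0,0],0.1],
    [[0,0,0.1],0.2],
    [[0,0,0.1],0.3],
    [[0,0,0.1],0.3],
    [[0,0,0.1],0.3]
  ]
}}

```text
clock: 17.9
eef_pos: [0.4601, 0.001, 0.1104]
orientation: [[0.218, 0.976, -0.0], [0.976, -0.218, -0.0], [-0.0, -0.0, -1.0]]
contact_force: [-1.2, 0.3, 4.6]
finger_gap: 0.0506
grasp_force: 51.4
```

Run:
```python
from h import *
s,R=st();print((R.T@s["contact_force"]).round(1),pointer(),pointer("scene"))
```

```text
t 17.9 p [0.4601 0.001  0.1104] x [ 0.218  0.976 -0.   ] z [-0. -0. -1.] j [-0.09  0.31  1.92 -0.    0.91  0.13] F [-1.2  0.3  4.6] M [0.014 0.284 0.042] gap 0.0506 g 51.4
[ 0.1 -1.2 -4.6] (np.float64(54.0), np.float64(-0.128)) (np.float64(87.0), np.float64(0.172))
```

>>> {"name": "arm_command", "arguments": {
  "series": [
    [[0,0,0],0.1],
    [[0,0,0.1],0.2],
    [[0,0,0.1],0.3],
    [[0,0,0.1],0.3],
    [[0,0,0.1],0.3]
  ]
}}

```text
clock: 18.62
eef_pos: [0.4601, 0.001, 0.1103]
orientation: [[0.497, 0.868, -0.0], [0.868, -0.497, -0.0], [-0.0, -0.0, -1.0]]
contact_force: [-1.5, -1.1, 4.2]
finger_gap: 0.051
grasp_force: 51.4
```

Run:
```python
from h import *
s,R=st();print((R.T@s["contact_force"]).round(1),pointer(),pointer("scene"))
```

```text
t 18.62 p [0.4601 0.001  0.1103] x [ 0.497  0.868 -0.   ] z [-0. -0. -1.] j [-0.09  0.31  1.93 -0.    0.91  0.43] F [-1.5 -1.1  4.2] M [ 0.005  0.23  -0.047] gap 0.051 g 51.4
[-1.7 -0.8 -4.2] (np.float64(50.0), np.float64(-0.457)) (np.float64(88.0), np.float64(0.172))
```

>>> {"name": "arm_command", "arguments": {
  "series": [
    [[0,0,0],0.1],
    [[0,0,0.1],0.2],
    [[0,0,0.1],0.3],
    [[0,0,0.1],0.3],
    [[0,0,0.1],0.3]
  ]
}}

```text
clock: 19.35
eef_pos: [0.4601, 0.001, 0.1103]
orientation: [[0.731, 0.683, -0.0], [0.683, -0.731, -0.0], [-0.0, 0.0, -1.0]]
contact_force: [-1.9, -0.1, 5.1]
finger_gap: 0.0505
grasp_force: 51.4
```

Run:
```python
from h import *
s,R=st();print((R.T@s["contact_force"]).round(1),pointer(),pointer("scene"))
```

```text
t 19.35 p [0.4601 0.001  0.1103] x [ 0.731  0.683 -0.   ] z [-0. -0. -1.] j [-0.09  0.31  1.93 -0.    0.91  0.73] F [-1.9 -0.1  5.1] M [-0.012  0.305  0.172] gap 0.0505 g 51.4
[-1.4 -1.2 -5.1] (np.float64(47.0), np.float64(-0.744)) (np.float64(90.0), np.float64(0.081))
```

>>> {"name": "arm_command", "arguments": {
  "series": [
    [[0,0,0],0.08],
    [[0,0,0],0.16],
    [[0,0,0],0.16],
    [[0,0,0],0.16],
    [[0,0,0],0.16]
  ]
}}

```text
clock: 20.08
eef_pos: [0.4601, 0.001, 0.1103]
orientation: [[0.83, 0.558, -0.0], [0.558, -0.83, -0.0], [-0.0, 0.0, -1.0]]
contact_force: [-1.7, 1.2, 5.6]
finger_gap: 0.0506
grasp_force: 51.4
```

Run:
```python
from h import *
s,R=st();print(pointer("scene"))
p,d=snapshot("scene");cv2.imwrite("pics/g3.png",cv2.resize(p[125:205,215:290],None,fx=6,fy=6,interpolation=2))
```

```text
t 20.07 p [0.4601 0.001  0.1103] x [ 0.83   0.558 -0.   ] z [-0. -0. -1.] j [-0.09  0.31  1.93 -0.    0.91  0.89] F [-1.7  1.2  5.6] M [0.064 0.232 0.447] gap 0.0506 g 51.4
(np.float64(91.0), np.float64(-0.065))
```

View pics/g3.png

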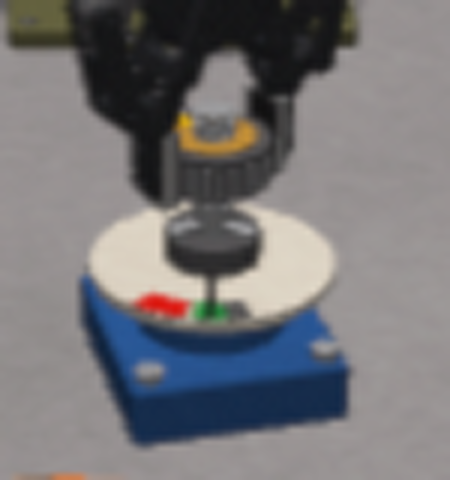

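The pointer stands in the middle of the green band at (210,305). I'll ease back to near zero, let go, rise and check the mark.

>>> {"name": "arm_command", "arguments": {
  "series": [
    [[0,0,0],-0.1],
    [[0,0,0],-0.2],
    [[0,0,0],-0.24],
    [[0,0,0],-0.24]
  ]
}}

```text
clock: 20.68
eef_pos: [0.4601, 0.001, 0.1102]
orientation: [[0.674, 0.739, -0.0], [0.739, -0.674, -0.0], [-0.0, -0.0, -1.0]]
contact_force: [-1.5, 1.2, 7.0]
finger_gap: 0.0506
grasp_force: 51.4
```

>>> {"name": "arm_command", "arguments": {
  "series": [
    [[0,0,0],0],
    [[0,0,0],0],
    [[0,0,0],0],
    [[0,0,0],0],
    [[0,0,-40],0],
    [[0,0,-90],0],
    [[0,0,-90],0]
  ],
  "hand": 1
}}

```text
clock: 21.55
eef_pos: [0.4634, 0.0008, 0.2037]
orientation: [[0.674, 0.738, 0.009], [0.739, -0.674, -0.001], [0.005, 0.007, -1.0]]
contact_force: [-0.1, 0.7, -0.8]
finger_gap: 0.0851
grasp_force: 0.0
```

Run:
```python
from h import *
s,R=st();print("ptr",pointer("scene"))
T=np.load("top0.npz");S=np.load("scene0.npz")
def mk(h):return cv2.inRange(h,np.array((4,70,60)),np.array((20,255,255)))
for n,D,box in(("top",T,(268,155,304,200)),("scene",S,(212,200,240,240))):
    u=blob(mk(cv2.cvtColor(D["p"],cv2.COLOR_BGR2HSV)),box);q=cloud(n,D["d"],u)
    m=np.abs(q[:,2]-.042)<.006;u2=u[m];P=plane(n,u2,.042)[:,:2].astype(np.float32);c=cv2.minAreaRect(P);b=cv2.boxPoints(c)
    print(n,len(u),m.sum(),"z",np.median(q[m,2]).round(4),"c",np.round(c[0],4),np.round(c[1],4),round(c[2],1))
    tape=blob(cv2.inRange(cv2.cvtColor(D["p"],cv2.COLOR_BGR2HSV),np.array((4,200,130)),np.array((16,255,255))),box)
    Q=plane(n,tape,.042)[:,:2].astype(np.float32);c=cv2.minAreaRect(Q);print("  tape",len(tape),np.round(c[0],4),np.round(c[1],4),round(c[2],1))
    globals()["t"+n]=tape.mean(0)
print("tri tape",tri(tscene,ttop).round(4))
p,d=snapshot("scene");cv2.imwrite("pics/g4.png",np.hstack([cv2.resize(p[125:205,215:290],None,fx=5,fy=5,interpolation=2),cv2.resize(S["p"][190:270,195:270],None,fx=5,fy=5)]))
```

```text
t 21.55 p [0.4634 0.0008 0.2037] x [0.674 0.739 0.005] z [ 0.009 -0.001 -1.   ] j [-0.09  0.19  1.8   0.    1.14  0.65] F [-0.1  0.7 -0.8] M [-0.055 -0.003  0.001] gap 0.0851 g 0.0
ptr (np.float64(85.0), np.float64(0.19))
top 650 622 z 0.0412 c [ 0.6444 -0.064 ] [0.0441 0.0752] 86.0Traceback (most recent call last):
  File "<stdin>", line 9, in <module>
  File "h.py", line 21, in blob
    n,l,s,c=cv2.connectedComponentsWithStats(k);i=1+np.argmax(s[1:,4]);v,u=np.nonzero(l==i);return np.c_[u,v]
                                                    ~~~~~~~~~^^^^^^^^^
    return _wrapfunc(a, 'argmax', axis=axis, out=out, **kwds)
    return bound(*args, **kwds)
ValueError: attempt to get argmax of an empty sequence
```

Run:
```python
from h import *
T=np.load("top0.npz");S=np.load("scene0.npz")
D=S;u=blob(cv2.inRange(cv2.cvtColor(D["p"],cv2.COLOR_BGR2HSV),np.array((4,70,60)),np.array((20,255,255))),(212,200,240,240));q=cloud("scene",D["d"],u)
m=np.abs(q[:,2]-.042)<.004;P=plane("scene",u[m],.042)[:,:2].astype(np.float32);c=cv2.minAreaRect(P)
print(m.sum(),np.median(q[m,2]),c)
ut=blob(cv2.inRange(cv2.cvtColor(T["p"],cv2.COLOR_BGR2HSV),np.array((4,70,60)),np.array((20,255,255))),(268,155,304,200));qt=cloud("top",T["d"],ut);mt=np.abs(qt[:,2]-.042)<.006
f=lambda U:np.array(cv2.minAreaRect(U.astype(np.float32))[0])
print("tri",tri(f(u[m]),f(ut[mt])).round(4))
s,R=st();print((R.T@(np.array([.644,-.064,.16])-s["eef_pos"])*1000).round(1))
p,d=snapshot("scene");cv2.imwrite("pics/g4.png",np.hstack([cv2.resize(p[125:205,215:290],None,fx=5,fy=5,interpolation=2),cv2.resize(p[190:270,195:270],None,fx=5,fy=5)]))
```

```text
394 0.04100267639841393 ((0.6477832794189453, -0.06533314287662506), (0.045803457498550415, 0.08009947091341019), 86.38331604003906)
tri [ 0.6445 -0.0651  0.0389]
t 21.6 p [0.4617 0.0009 0.2017] x [0.674 0.739 0.003] z [ 0.005 -0.    -1.   ] j [-0.09  0.19  1.8  -0.    1.14  0.65] F [ 0.1  0.1 -0.2] M [ 0.022  0.025 -0.   ] gap 0.0855 g 0.0
[ 74.9 178.2  42.6]
```

View pics/g4.png

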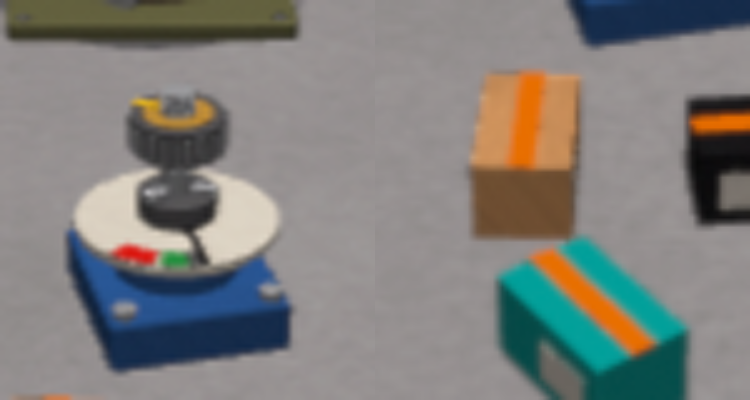

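The pointer is back at zero at (200,250), and the mark is near its start direction, so about 1.01 turns. That counts as a full turn and means the green tray. The brown carton at (525,150) has clear space on both sides. I'll go above it.

>>> {"name": "arm_command", "arguments": {
  "series": [
    [[12,30,0],0.15],
    [[25,59,5],0.3],
    [[37,89,15],0.45],
    [[50,119,25],0.6],
    [[62,148,35],0.75],
    [[75,178,43],0.9],
    [[75,178,43],0.9],
    [[75,178,43],0.9],
    [[75,178,43],0.9]
  ],
  "squeeze": 50
}}

```text
clock: 22.78
eef_pos: [0.6409, -0.0632, 0.1565]
orientation: [[0.998, -0.068, -0.002], [-0.068, -0.998, 0.0], [-0.002, -0.0, -1.0]]
contact_force: [0.2, 0.1, 1.4]
finger_gap: 0.0855
grasp_force: 0.0
```

Run:
```python
from h import *
s,R=st();print((R.T@(np.array([.6445,-.0645,.024])-s["eef_pos"])*1000).round(1),np.degrees(np.arctan2(R[1,0],R[0,0])).round(1))
```

```text
t 22.77 p [ 0.6409 -0.0632  0.1565] x [ 0.998 -0.068 -0.002] z [-0.002  0.    -1.   ] j [-0.16  0.48  1.47  0.    1.19  1.48] F [0.2 0.1 1.4] M [ 0.037 -0.006 -0.019] gap 0.0855 g 0.0
[  3.9   1.1 132.5] -3.9
```

>>> {"name": "arm_command", "arguments": {
  "series": [
    [[4,1,40],0],
    [[4,1,80],0],
    [[4,1,110],0],
    [[4,1,125],0],
    [[4,1,131],0],
    [[4,1,131],0],
    [[4,1,131],0]
  ]
}}

```text
clock: 23.65
eef_pos: [0.6472, -0.065, 0.0273]
orientation: [[0.998, -0.069, 0.002], [-0.069, -0.998, -0.0], [0.002, 0.0, -1.0]]
contact_force: [0.2, -0.1, -0.9]
finger_gap: 0.0856
grasp_force: 0.0
```

>>> {"name": "arm_command", "arguments": {
  "series": [
    [[0,0,0],0],
    [[0,0,0],0],
    [[0,0,0],0],
    [[0,0,0],0],
    [[0,0,0],0],
    [[0,0,0],0],
    [[0,0,0],0],
    [[0,0,0],0]
  ],
  "hand": 0.2
}}

```text
clock: 24.65
eef_pos: [0.6467, -0.0649, 0.0267]
orientation: [[0.998, -0.069, 0.001], [-0.069, -0.998, -0.0], [0.001, -0.0, -1.0]]
contact_force: [-0.9, 0.9, 5.6]
finger_gap: 0.0455
grasp_force: 53.1
```

>>> {"name": "arm_command", "arguments": {
  "series": [
    [[0,0,-10],0],
    [[0,0,-40],0],
    [[0,0,-80],0],
    [[0,0,-110],0],
    [[0,0,-110],0],
    [[0,0,-110],0],
    [[0,0,-110],0]
  ]
}}

```text
clock: 25.52
eef_pos: [0.6447, -0.0647, 0.1338]
orientation: [[0.998, -0.069, -0.004], [-0.069, -0.998, 0.001], [-0.004, -0.0, -1.0]]
contact_force: [-0.4, -1.0, -3.2]
finger_gap: 0.0454
grasp_force: 52.4
```

Run:
```python
from h import *
s,R=st();print((R.T@(np.array([.4963,-.2994,.13])-s["eef_pos"])*1000).round(1),np.arctan2(R[1,0],R[0,0]).round(3))
```

```text
t 25.52 p [ 0.6447 -0.0647  0.1338] x [ 0.998 -0.069 -0.004] z [-0.004  0.001 -1.   ] j [-0.17  0.5   1.49 -0.    1.15  1.47] F [-0.4 -1.  -3.2] M [-0.041 -0.064  0.028] gap 0.0454 g 52.4
[-131.8  244.4    4.2] -0.069
```

>>> {"name": "arm_command", "arguments": {
  "series": [
    [[-6,11,-20],0],
    [[-24,44,-40],-0.05],
    [[-42,78,-40],-0.1],
    [[-60,111,-40],-0.15],
    [[-78,145,-40],-0.19],
    [[-96,178,-40],-0.19],
    [[-114,211,-40],-0.19],
    [[-126,234,-40],-0.19],
    [[-132,244,-40],-0.19],
    [[-132,244,-40],-0.19],
    [[-132,244,-40],-0.19],
    [[-132,244,-40],-0.19]
  ]
}}

```text
clock: 27.02
eef_pos: [0.4982, -0.2983, 0.176]
orientation: [[0.993, 0.122, 0.0], [0.122, -0.993, 0.0], [0.0, -0.0, -1.0]]
contact_force: [0.3, 0.7, -3.1]
finger_gap: 0.0453
grasp_force: 52.3
```

Run:
```python
from h import *
s,R=st();print((R.T@(np.array([.4963,-.2994,.033])-s["eef_pos"])*1000).round(1),np.arctan2(R[1,0],R[0,0]).round(3))
p,d=snapshot("scene");cv2.imwrite("pics/t1.png",cv2.resize(p[60:250,70:270],None,fx=3,fy=3))
```

```text
t 27.02 p [ 0.4982 -0.2983  0.176 ] x [0.993 0.122 0.   ] z [ 0.  0. -1.] j [-0.61  0.38  1.59  0.    1.17  0.84] F [ 0.3  0.7 -3.1] M [ 0.038  0.023 -0.005] gap 0.0453 g 52.3
[ -2.    0.9 143. ] 0.122
```

View pics/t1.png

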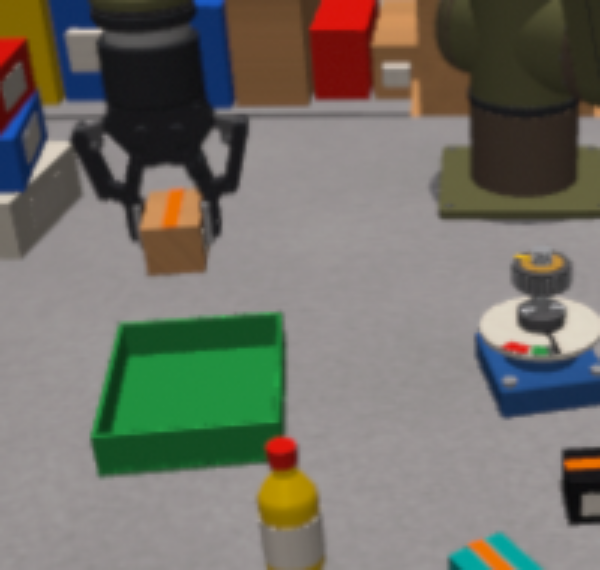

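The carton (175,235) is held level above the green tray (190,390). I'll lower it, slowly near the floor.

>>> {"name": "arm_command", "arguments": {
  "series": [
    [[-2,1,40],0],
    [[-2,1,80],0],
    [[-2,1,110],0],
    [[-2,1,125],0],
    [[-2,1,132],0],
    [[-2,1,136],0],
    [[-2,1,138],0],
    [[-2,1,139],0],
    [[-2,1,140],0],
    [[-2,1,140],0]
  ]
}}

```text
clock: 28.32
eef_pos: [0.4958, -0.3005, 0.0362]
orientation: [[0.993, 0.12, 0.0], [0.12, -0.993, -0.0], [0.0, 0.0, -1.0]]
contact_force: [0.3, 0.2, -2.1]
finger_gap: 0.0457
grasp_force: 52.2
```

Run:
```python
from h import *
st()
```

```text
t 28.32 p [ 0.4958 -0.3005  0.0362] x [0.993 0.12  0.   ] z [ 0. -0. -1.] j [-0.62  0.54  1.74  0.    0.86  0.83] F [ 0.3  0.2 -2.1] M [-0.001 -0.018  0.067] gap 0.0457 g 52.2
```

>>> {"name": "arm_command", "arguments": {
  "series": [
    [[0,0,1],0],
    [[0,0,2],0],
    [[0,0,2.5],0],
    [[0,0,3],0],
    [[0,0,3.5],0],
    [[0,0,4],0],
    [[0,0,4.5],0],
    [[0,0,4.5],0],
    [[0,0,4.5],0]
  ]
}}

```text
clock: 29.45
eef_pos: [0.4958, -0.3004, 0.0317]
orientation: [[0.993, 0.121, 0.0], [0.121, -0.993, -0.0], [0.0, 0.0, -1.0]]
contact_force: [0.2, 0.9, 0.1]
finger_gap: 0.0455
grasp_force: 52.6
```

Run:
```python
from h import *
st()
```

```text
t 29.45 p [ 0.4958 -0.3004  0.0317] x [0.993 0.121 0.   ] z [ 0. -0. -1.] j [-0.62  0.55  1.74 -0.    0.85  0.83] F [0.2 0.9 0.1] M [0.023 0.085 0.014] gap 0.0455 g 52.6
```

>>> {"name": "arm_command", "arguments": {
  "series": [
    [[0,0,0.3],0],
    [[0,0,0.3],0],
    [[0,0,0.3],0],
    [[0,0,0.3],0],
    [[0,0,0.3],0],
    [[0,0,0.3],0]
  ],
  "hand": 0.75
}}

```text
clock: 30.2
eef_pos: [0.4958, -0.3004, 0.0312]
orientation: [[0.993, 0.121, -0.0], [0.121, -0.993, 0.0], [-0.0, -0.0, -1.0]]
contact_force: [0.7, 0.5, 0.1]
finger_gap: 0.0642
grasp_force: 0.0
```

>>> {"name": "arm_command", "arguments": {
  "series": [
    [[0,0,-10],0],
    [[0,0,-40],0],
    [[0,0,-90],0],
    [[0,0,-140],0],
    [[0,0,-180],0],
    [[0,0,-180],0],
    [[0,0,-180],0],
    [[0,0,-180],0]
  ]
}}

```text
clock: 31.2
eef_pos: [0.4948, -0.2997, 0.2097]
orientation: [[0.993, 0.12, -0.003], [0.12, -0.993, 0.002], [-0.002, -0.002, -1.0]]
contact_force: [-0.9, -0.7, -0.5]
finger_gap: 0.064
grasp_force: 0.0
```

Run:
```python
from h import *
st();print(pointer("scene"))
p,d=snapshot("scene");cv2.imwrite("pics/t2.png",cv2.resize(p[60:250,70:290],None,fx=3,fy=3))
u=blob(cv2.inRange(cv2.cvtColor(p,cv2.COLOR_BGR2HSV),np.array((4,70,60)),np.array((20,255,255))),(95,150,175,220));q=cloud("scene",d,u);print(np.percentile(q,[10,50,90],axis=0).round(3))
```

```text
t 31.2 p [ 0.4948 -0.2997  0.2097] x [ 0.993  0.12  -0.002] z [-0.003  0.002 -1.   ] j [-0.62  0.34  1.55  0.    1.25  0.83] F [-0.9 -0.7 -0.5] M [-0.008 -0.    -0.004] gap 0.064 g 0.0
(np.float64(86.0), np.float64(0.19))
[[ 0.474 -0.316  0.016]
 [ 0.525 -0.297  0.045]
 [ 0.533 -0.279  0.047]]
```

View pics/t2.png

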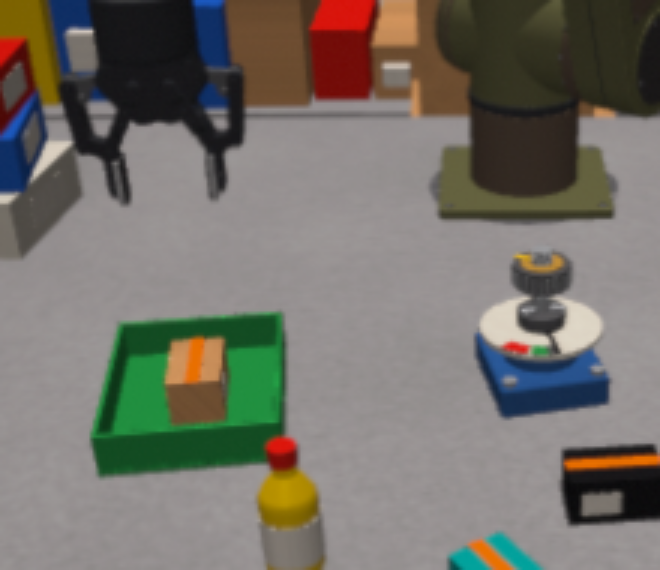

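The carton (197,380) stands flat in the green tray with its top at 47 mm. The pointer is at zero and the arm is clear.

```bash
python3 -c "
from workcell import manip
print(manip.finish_job())"
```

```text
the job is handed in; nothing more can be done
None
```

I handed the job in: the gauge went tight after about 1.01 turns with the pointer mid-green, and is left tight on the stud with the pointer back at zero; the carton stands flat in the green tray and the arm is clear, though the judge returned no verdict.

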